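# Find the perished rubber stopper with the durometer

## Robot

A 6-joint arm with a two-finger parallel gripper is mounted at the origin on the work surface. World frame = base frame: x ahead of the robot, y to its left, z up, the work surface at z = 0. Lengths are in m, angles in rad, forces in N, time in s.
With the tool pointing down it reaches from about 0.375 to 0.9 m from the base axis. Payload 3.1 kg.
Tool frame: the origin (TCP) lies midway between the tips of the shut fingers; the grasp point (between the pads) lies 19 mm behind it; z points along the fingers, y is the direction in which the jaws open and shut (so a half turn about z gives the same grasp; the last joint's range is limited). The gripper opens to 87 mm and grips with 3 to 60 N. Pads are 19 mm wide; open, the fingers measure 117 mm over their backs; the gripper's body (75 mm by 190 mm) begins 51 mm behind the grasp point.
Start: joints at [-1.357, 0.527, 1.433, -0, 1.181, -0.178], TCP at [0.239, -0.578, 0.223] pointing down, gripper open.
Joint ranges: [-3.08, 3.08], [-0.75, 2.2], [0.22, 2.44], [-1.43, 4.57], [0, 2.65], [-2.85, 2.85]. Speed limits (rad/s): [2.79, 2.79, 3.14, 3.14, 3.14, 3.14].

## Interface

Orientations are given as a unit quaternion [x, y, z, w].
In Python, from rig import robot gives the robot as it stands.
- The arm moves only by the tool move_arm, never from a script. Its argument "rows" is one flat list of numbers, 7 for each row, row after row: the shift along the world's x, y, z in mm, then the turn, a rotation vector about the world's x, y, z in rad, then the closure, from 0 (fully open) to 1 (shut). A call has 1 to 12 rows; each row shifts and turns the commanded pose from where the row before left it; what a row does not reach is not made up. A row lasts 1/10 s, in which the tool goes at most 50 mm and 8.59 degrees, less where a joint would pass 70% of its speed; a pose out of reach is approached as far as the arm can. A call with a gripper value outside its range is refused whole. The fingers move at their own pace and stop on an object; "grip_force" is the grip in N (left out, the last holds). Time passes only in rows, so rows that do not move let the fingers close. It gives the time, the measured TCP pose, the force and the opening at its end, in the units of the state.
- robot.get_obs(): the state, without advancing time (a new reading comes with each control period).
- robot.camera(name): name is "side" or "top"; returns a dict with "color" (400x640x3 uint8, red, green, blue), "z_map" (400x640 float32, m along the optical axis (not along the pixel's ray), 0 where there is no reading), "camera_matrix" (3x3 intrinsics, pixels), "distortion" ([k1, k2, p1, p2, k3] as OpenCV has them; the pictures are not rectified), "R" (3x3) and "t" (3): a world point X has camera coordinates R X + t. Camera axes: x right, y down, z forward; pixel columns grow to the right and rows downward; lengths in m; the calibration is good to about 2 mm. A picture is of the moment at which its call begins.
- robot.hand_in(): hands the job in, once; it reports no verdict.
Trained networks look in the newest picture that a camera, given by its name, has taken for a name from the list of things; names that differ only in an ending like _2 or _b are one class to them, and where a whole thing is asked for, a point or a joint stands for the part that bears it (a point fixed in the world has none). Each returns a list of dicts, best first, with "conf" (0 to 1); they miss things now and then, are a little off and sometimes report something else, mostly with a low value. They report only what shows in the picture. A call takes as long as a camera call. They do not tell look-alikes from the thing itself.
- robot.search_frame(camera, thing): "at" ([column, row] in pixels, amid what is visible of it).
- robot.spot_point(camera, thing): "at" ([column, row] in pixels: a listed point, or the origin of a listed thing).
The state is a dict: "time": time; "q": joint angles; "joint_velocities": joint speeds; "joint_torque": joint torques, N m; "position": TCP position; "tool_rot": TCP orientation; "ft_force": force on the tool from outside, world axes, zero at the start; "moment": the same for the moment, N m; "grip_width": finger opening in m.
Only numpy, scipy, OpenCV 4.12 (cv2) and the standard library are available. Lean on these libraries where they do the work, as an engineer would, in place of code of your own. Each camera call takes 0.05 s, during which the arm holds its last target.

## Task

One of the three rubber stoppers has gone hard with age. Find it with the hand durometer: stand the durometer square on the middle of the stopper's top, gently press it down until its flat foot just rests on the rubber (about a kilogram of push, never more than 15 N), hold it there for a good second and read the dial. Then put the durometer back fully home in its holder, put the hard stopper in the shallow tray, and leave the two soft stoppers and everything else standing where they are.

Things in the scene. Friction and masses are not known exactly. Their poses are not given: they have to be found in the camera images.
- durometer: hand durometer, 150 mm tall, about 280 g, starts upright in its holder. Origin: centre of its flat ring foot; z up the barrel, x out of the dial face. From the foot up: barrel 24 mm across to 40 mm; collar 33 mm across, 40 to 48 mm; round dial case 56 mm across (y), 26 mm thick (x), centred at 70 mm; black square handle 22 x 22 mm, faces along x and y, 94 to 150 mm
- durometer_handle (a point): grip point of the durometer's handle, on its axis 124 mm above the foot
- durometer_foot (a point): centre of the durometer's flat foot, 24 mm across. From it a 5 mm thick sprung pin stands out 5 mm downward when nothing presses on it; it yields 1 mm per 1.2 N and is flush with the foot at 6 N. At the moment the foot lands on the rubber the pin pushes with 2.2 to 3.2 N on a sound soft stopper, with more than 5 N on a hardened one
- durometer_hand (a joint): turn of the black hand on the durometer's dial, rad: 0 with the pin fully out (hand at lower left), growing clockwise in step with the pin to 4.71 with the pin flush with the foot (lower right). With the foot down on the rubber a sound soft stopper reads 1.7 to 2.7, a hardened one above 3.7
- holder: grey durometer holder, fixed: base plate 110 x 90 x 8 mm with an upright block 64 x 56 mm, 50 mm high, bored through by a 27 mm hole (2 mm chamfer) in its middle. Origin: under its centre, on the bench. Fully home, the durometer's barrel is in the bore and its collar rests on the block's top, its foot 10 mm above the bench
- stopper_a: black solid rubber stopper standing on its narrow end: 38 mm across below, 46 mm on top, 26 to 43 mm tall (they differ in height), 65 g. Origin: centre of its underside. The middle of its top (22 mm across) gives under the pin, the rest is firm and yields only 1 mm per 12 N. It looks like the others; only the durometer tells how hard it is
- stopper_b: another such stopper
- stopper_c: another such stopper
- tray: shallow white plastic tray, fixed: 125 mm (its x) by 155 mm (its y), 26 mm high, walls and floor 4 mm thick, open on top. Origin: under its centre; z up
- flask: conical glass flask, 84 mm across, 124 mm tall; bystander
- beaker: glass beaker, 68 mm across, 85 mm tall; bystander
- reagent_bottle: white plastic bottle, 62 mm across, 135 mm tall; bystander
- tape_roll: small white roll of thread tape lying flat, 54 mm across, 18 mm high; bystander
- spatula: steel lab spatula lying flat on the bench, 194 mm long, 18 mm wide; bystander
- moisture_tin: aluminium soil tin with lid, 59 mm across, 36 mm tall; bystander
- glass_jar: small amber jar, 48 mm across, 62 mm tall; bystander
Mind the look-alikes: they are no part of the job. Of the things like the durometer, leave any that is red; of the rest the smaller one is meant. Several things have the shape of the tray; the one meant has the colours described above.

How it is judged:
On the way:
1. the durometer is held square on the middle of the hardened stopper with its foot down on the rubber and its pin pushed back (z of durometer_foot in the frame of stopper_b between 0.0375 and 0.043 m and horizontal distance between durometer_foot and stopper_b below 0.009 m and angle between durometer's own z axis and vertical below 0.1 rad and value of joint durometer_hand above 3.6 rad), for 0.8 s.
At the end, for the whole second after the job is handed in: the durometer is back in its holder, its collar within 3.5 mm of the block's top and upright within 0.1 rad; the hardened stopper lies or stands inside the tray, at rest; the two soft stoppers stand upright within 30 mm of where they were (z of durometer in the frame of holder below 0.0135 m and horizontal distance between durometer and holder below 0.006 m and angle between durometer's own z axis and vertical below 0.1 rad and linear speed of each of durometer, stopper_b below 0.02 m/s and x of stopper_b in the frame of tray between -0.0585 and 0.0585 m and y of stopper_b in the frame of tray between -0.0735 and 0.0735 m and z of stopper_b in the frame of tray below 0.027 m and distance of each of stopper_a, stopper_c from where it was at the start of the episode below 0.03 m and angle between each of stopper_a, stopper_c's own z axis and vertical below 0.15 rad); the robot touches nothing.
It fails at once if the durometer bears on a stopper with more than 20 N (contact force between durometer and stopper_a above 20 N or contact force between durometer and stopper_b above 20 N or contact force between durometer and stopper_c above 20 N).
It fails at once if the durometer is tipped over (angle between durometer's own z axis and vertical above 0.9 rad).
It fails at once if a bystander is pushed away by more than 30 mm (distance of any of flask, beaker, reagent_bottle, tape_roll, spatula, moisture_tin, glass_jar from where it was at the start of the episode above 0.03 m).
It also fails if it takes over 72 s, if anything falls off the work surface, if the arm or the gripper's body presses on something with over 40 N, if the wrist force passes 120 N, or if a joint passes its speed limit or range.

## Working session

There is one attempt and no reset: what is moved stays moved. The work goes in short steps, Python scripts to look and compute and a tool call to move; the robot and the scene stay as the last step left them, time stands still between calls to the robot, and variables do not carry over. Pictures are saved under pics/ and viewed, and the job is handed in when it is done.

Besides the shell and the picture viewer there is one more tool, called after "Request:" as name(argument=value, ...) on one line, values as JSON. move_arm: Moves the arm, as the interface text tells. Its arguments: {"type":"object","properties":{"rows":{"type":"array","items":{"type":"number"}},"grip_force":{"type":"number"}},"required":["rows"]}

```bash
ls; mkdir -p pics; cat > h.py <<'E'
import numpy as np, cv2
from rig import robot
def snap(name,fn=None):
    c=robot.camera(name)
    if fn: cv2.imwrite('pics/'+fn,c['color'][:,:,::-1])
    return c
def world(c,uv,z=None,plane=None):
    K=c['camera_matrix'];d=np.array(c['distortion'])
    p=cv2.undistortPoints(np.array([[uv]],float),np.array(K),d)[0,0]
    R=np.array(c['R']);t=np.array(c['t'])
    ray=np.array([p[0],p[1],1.])
    if plane is not None:
        C=-R.T@t; dr=R.T@ray
        return C+dr*(plane-C[2])/dr[2]
    if z is None: z=c['z_map'][int(round(uv[1])),int(round(uv[0]))]
    return R.T@(ray*z-t)
def cloud(c):
    h,w=c['z_map'].shape
    u,v=np.meshgrid(np.arange(w),np.arange(h))
    p=cv2.undistortPoints(np.stack([u,v],-1).reshape(-1,1,2).astype(float),np.array(c['camera_matrix']),np.array(c['distortion']))[:,0]
    P=np.c_[p,np.ones(len(p))]*c['z_map'].reshape(-1,1)
    W=(P-np.array(c['t']))@np.array(c['R'])
    W[c['z_map'].ravel()==0]=np.nan
    return W.reshape(h,w,3)
def proj(c,X):
    R=np.array(c['R']);t=np.array(c['t'],float)
    return cv2.projectPoints(np.array(X,float).reshape(-1,1,3),cv2.Rodrigues(R)[0],t,np.array(c['camera_matrix']),np.array(c['distortion']))[0][:,0]
E
python3 - <<'E'
from h import *
for n in ['top','side']:
    c=snap(n,n+'0.png')
    print(n,np.array(c['R']).round(3).tolist(),np.array(c['t']).round(3), c['camera_matrix'])
    for th in ['durometer','durometer_handle','holder','stopper_a','tray']:
        for r in robot.spot_point(n,th): print(th,r['conf'],np.round(r['at'],1),world(c,r['at']).round(3))
print(robot.get_obs())
E
```

```text
pics
top [[0.028, -1.0, 0.002], [-0.981, -0.027, -0.192], [0.192, 0.004, -0.981]] [-0.038  0.487  1.232] [[477.50087035   0.         318.70699771]
 [  0.         477.50087035 199.37803344]
 [  0.           0.           1.        ]]
durometer 0.89 [410.5 205.6] [ 0.477 -0.27   0.05 ]
durometer_handle 0.74 [420.5 134.9] [ 0.686 -0.305  0.019]
durometer_handle 0.68 [422.1 193.5] [ 0.487 -0.277  0.159]
holder 0.77 [413.5 204.9] [ 0.478 -0.276  0.056]
stopper_a 0.73 [267.8 201.6] [0.479 0.112 0.039]
stopper_a 0.71 [349.4 141.9] [ 0.649 -0.104  0.05 ]
stopper_a 0.7 [313.4 178.6] [ 0.546 -0.008  0.041]
tray 0.8 [194.9 298.7] [0.218 0.296 0.008]
tray 0.8 [179.9 142. ] [0.651 0.373 0.004]
tray 0.68 [204.6 217.1] [0.437 0.287 0.006]
tray 0.67 [249.2 109.4] [0.727 0.172 0.072]
tray 0.42 [382.7 122.3] [ 0.699 -0.192  0.074]
side [[-0.995, -0.096, 0.01], [-0.056, 0.494, -0.868], [0.078, -0.864, -0.497]] [0.461 0.149 1.223] [[389.12421465   0.         327.21444899]
 [  0.         389.12421465 196.23436518]
 [  0.           0.           1.        ]]
durometer 0.72 [327.3 189.9] [ 0.488 -0.257  0.02
[... 658 characters left out ...]
 0.362 0.002]
{'time': 0.6, 'q': array([-1.35751450e+00,  5.27461953e-01,  1.43274046e+00,  2.54570004e-05,
        1.18142258e+00, -1.78549760e-01]), 'joint_velocities': array([-0.00081284,  0.000751  ,  0.00021657,  0.00068164, -0.00355019,
       -0.00075353]), 'joint_torque': array([-1.98316784e-04, -4.39741981e+01, -1.76890486e+01,  6.33521075e-02,
        5.06261643e-02, -2.65364775e-05]), 'position': array([ 0.23867094, -0.57758159,  0.22255889]), 'tool_rot': array([ 9.80870749e-01,  1.94660151e-01,  1.14930633e-05, -1.63733010e-05]), 'ft_force': array([ 0.50540375,  0.06902499, -0.24790853]), 'moment': array([-0.02802412, -0.02221159, -0.02130479]), 'grip_width': 0.08697268009782987}
```

View pics/top0.png

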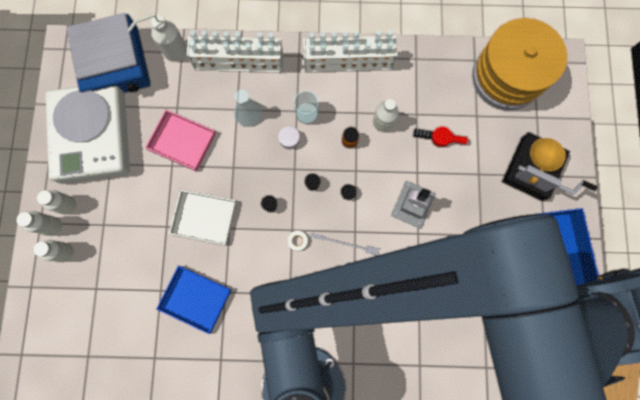

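View pics/side0.png

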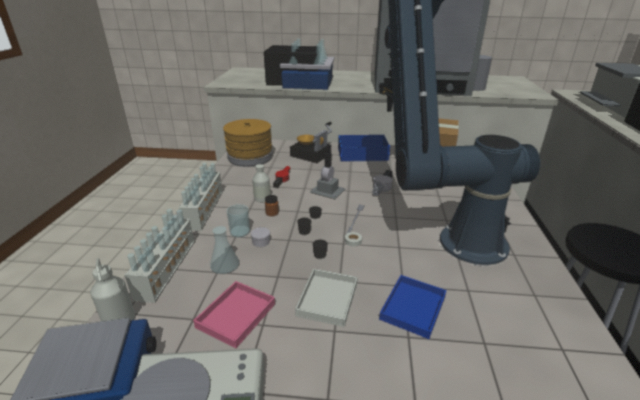

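```bash
python3 - <<'E'
from h import *
for n,boxes in [('top',[(240,150,450,260)]),('side',[(290,150,410,290)])]:
    c=snap(n)
    for i,(a,b,d,e) in enumerate(boxes):
        im=c['color'][b:e,a:d,::-1]; s=min(800/(d-a),600/(e-b))
        cv2.imwrite(f'pics/{n}z{i}.png',cv2.resize(im,None,fx=s,fy=s,interpolation=cv2.INTER_CUBIC))
    W=cloud(c)
    # stoppers
    for nm,p in [('s1',(0.477,0.115)),('s2',(0.54,0.008)),('s3',(0.525,-0.088)),('dur',(0.48,-0.275))]:
        m=(np.hypot(W[...,0]-p[0],W[...,1]-p[1])<0.045)&(W[...,2]>0.012)
        P=W[m]; zt=np.percentile(P[:,2],97)
        print(n,nm,m.sum(),'ztop',zt.round(4))
        for z0 in np.arange(0.0,0.18,0.01):
            s=P[(P[:,2]>=z0)&(P[:,2]<z0+.01)]
            if len(s)>3: print('  ',z0.round(3),len(s),s.mean(0).round(4),np.ptp(s,axis=0).round(3))
E
```

```text
top s1 230 ztop 0.0475
   0.03 61 [0.4758 0.1085 0.0383] [0.044 0.041 0.007]
   0.04 166 [0.4748 0.1112 0.0431] [0.044 0.043 0.009]
top s2 228 ztop 0.0462
   0.01 7 [ 0.5219 -0.0051  0.0158] [0.007 0.027 0.005]
   0.03 59 [ 0.5405 -0.0059  0.0384] [0.042 0.043 0.005]
   0.04 159 [ 0.5383 -0.0041  0.0428] [0.044 0.044 0.009]
top s3 210 ztop 0.0313
   0.02 186 [ 0.5161 -0.103   0.0259] [0.043 0.044 0.01 ]
   0.03 23 [ 0.5137 -0.1045  0.0312] [0.042 0.041 0.004]
top dur 650 ztop 0.1606
   0.01 36 [ 0.4661 -0.2668  0.015 ] [0.083 0.085 0.007]
   0.02 25 [ 0.4688 -0.268   0.0246] [0.071 0.05  0.009]
   0.03 26 [ 0.4728 -0.2657  0.0356] [0.064 0.046 0.009]
   0.04 111 [ 0.4733 -0.2738  0.047 ] [0.072 0.058 0.01 ]
   0.05 97 [ 0.4737 -0.2756  0.0525] [0.076 0.056 0.009]
   0.06 20 [ 0.4788 -0.2776  0.0647] [0.017 0.04  0.009]
   0.07 22 [ 0.4807 -0.2783  0.0755] [0.043 0.047 0.009]
   0.08 34 [ 0.4838 -0.2805  0.0861] [0.043 0.058 0.009]
   0.09 77 [ 0.49   -0.2799  0.0957] [0.044 0.054 0.01 ]
   0.1 67 [ 0.489  -0.2788  0.1042] [0.037 0.044 0.009]
   0.11 11 [ 0.4841 -0.278   0.1155] [0.02
[... 1100 characters left out ...]
.075 0.052 0.01 ]
   0.04 90 [ 0.4843 -0.2706  0.0461] [0.074 0.058 0.01 ]
   0.05 38 [ 0.488  -0.2776  0.0521] [0.07  0.051 0.009]
   0.06 26 [ 0.4858 -0.2735  0.065 ] [0.044 0.042 0.008]
   0.07 28 [ 0.4886 -0.2731  0.0746] [0.046 0.056 0.01 ]
   0.08 40 [ 0.4897 -0.2726  0.0848] [0.046 0.053 0.01 ]
   0.09 37 [ 0.492  -0.2724  0.0954] [0.04  0.037 0.01 ]
   0.1 27 [ 0.4906 -0.2777  0.1042] [0.034 0.033 0.009]
   0.11 18 [ 0.4864 -0.2785  0.1143] [0.023 0.017 0.009]
   0.12 16 [ 0.4889 -0.2779  0.1243] [0.022 0.015 0.009]
   0.13 18 [ 0.487  -0.2777  0.1343] [0.022 0.018 0.009]
   0.14 21 [ 0.4889 -0.2787  0.1451] [0.022 0.018 0.009]
   0.15 23 [ 0.4887 -0.282   0.1564] [0.022 0.028 0.007]
```

View pics/topz0.png

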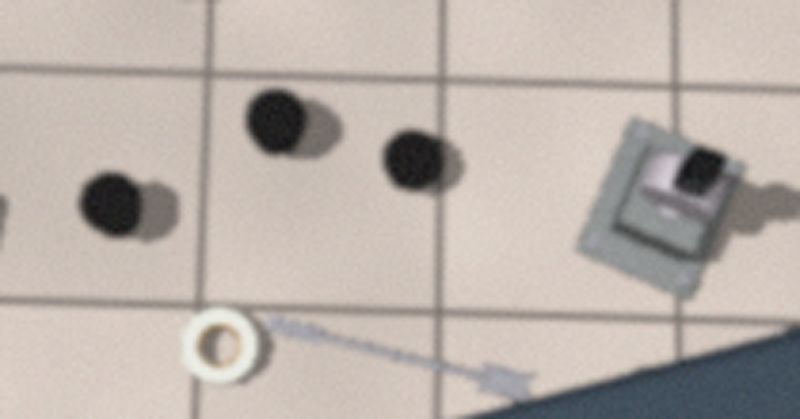

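View pics/sidez0.png

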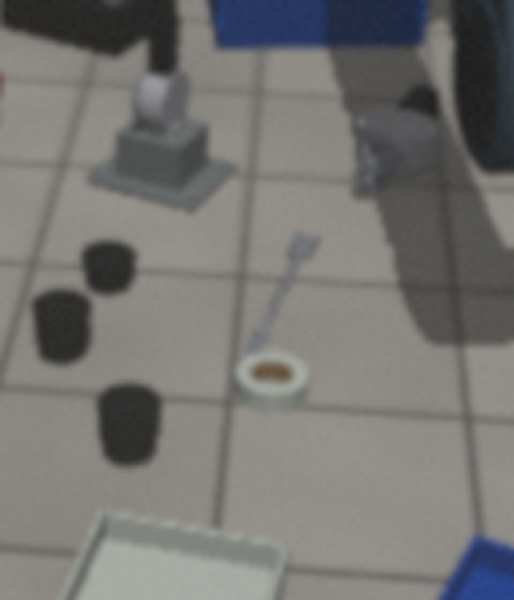

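```bash
python3 - <<'E'
from h import *
c=snap('top'); W=cloud(c); cs=snap('side'); Ws=cloud(cs)
hs=cv2.cvtColor(c['color'],cv2.COLOR_RGB2HSV)
def rect(P,l):
    r=cv2.minAreaRect((P[:,:2]*1000).astype(np.float32)); print(l,len(P),np.round(r[0],1),np.round(r[1],1),round(r[2],1))
    return r
near=np.hypot(W[...,0]-.478,W[...,1]+.272)<0.1
col=c['color'].astype(int)
# holder colour: greyish vs bench beige: R-B
m=near&((col[...,0]-col[...,2])<8)
ms=(m*255).astype(np.uint8)[150:260,240:450]
cv2.imwrite('pics/hm.png',cv2.resize(ms,None,fx=3.8,fy=3.8))
rect(W[m&(W[...,2]<0.02)&(W[...,2]>0.003)],'plate')
rect(W[near&(W[...,2]<0.054)&(W[...,2]>0.044)],'block')
for w,n in ((W,'t'),(Ws,'s')):
    nn=np.hypot(w[...,0]-.488,w[...,1]+.28)<0.06
    for a,b in ((.115,.15),(.15,.17),(.06,.1)):
        P=w[nn&(w[...,2]>a)&(w[...,2]<b)]; rect(P,f'{n}{a}')
        q=P[:,:2]-P[:,:2].mean(0); ev,V=np.linalg.eigh(q.T@q/len(q)); print('  pca sd',np.sqrt(ev).round(4),'major dir deg',np.degrees(np.arctan2(V[1,1],V[0,1])).round(1))
# tray
P=W[(np.abs(W[...,0]-.437)<.1)&(np.abs(W[...,1]-.287)<.1)&(W[...,2]>.018)&(W[...,2]<.034)]; rect(P,'tray rim')
P=Ws[(np.abs(Ws[...,0]-.437)<.11)&(np.abs(Ws[...,1]-.287)<.11)&(Ws[...,2]>.018)&(Ws[...,2]<.034)]; rect(P,'tray rim s')
E
```

```text
plate 588 [ 489.5 -285.5] [ 89.5 110.7] 67.7
block 184 [ 489.9 -284.1] [55.6 65.2] 67.5
t0.115 41 [ 486.2 -277.4] [27.8 14.1] 25.1
  pca sd [0.0043 0.0081] major dir deg -151.0
t0.15 86 [ 489.4 -283.8] [22.4 23.1] 69.4
  pca sd [0.0065 0.0066] major dir deg 151.7
t0.06 150 [ 489.9 -284.5] [55.2 31.1] 65.1
  pca sd [0.0092 0.0189] major dir deg 61.3
s0.115 60 [ 487.2 -280. ] [25.1 17. ] 19.6
  pca sd [0.0044 0.0074] major dir deg -162.0
s0.15 28 [ 489.7 -285.1] [21.6 23.6] 58.7
  pca sd [0.0065 0.0068] major dir deg 152.6
s0.06 123 [ 483.6 -277.6] [62.1 29.6] 36.0
  pca sd [0.0075 0.0172] major dir deg -136.4
tray rim 372 [435.6 290.5] [156.3 125.4] 80.7
tray rim s 456 [434.2 288.6] [158.2 125.3] 80.7
```

```bash
python3 - <<'E'
from h import *
for n,(a,b,d,e) in [('top',(380,170,450,230)),('side',(300,145,350,205))]:
    c=snap(n); im=c['color'][b:e,a:d,::-1]
    s=min(800//(d-a),600//(e-b))
    cv2.imwrite(f'pics/{n}dz.png',cv2.resize(im,None,fx=s,fy=s,interpolation=cv2.INTER_NEAREST))
E
```

```text
(no output)
```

View pics/topdz.png

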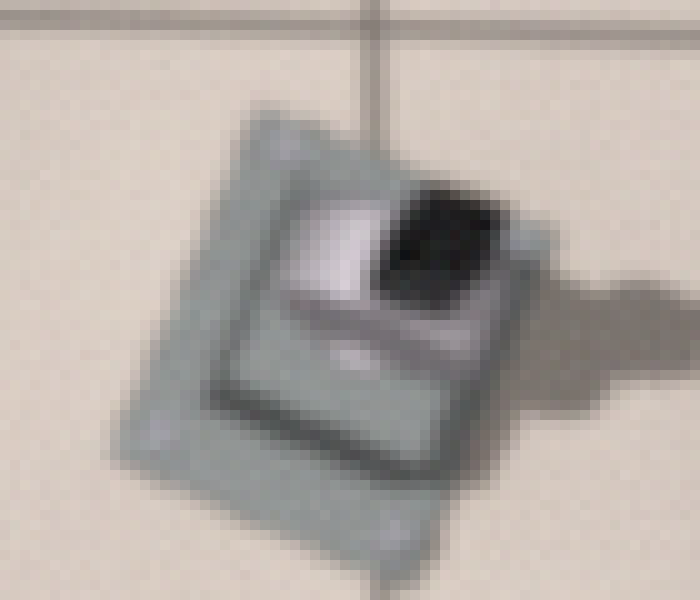

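View pics/sidedz.png

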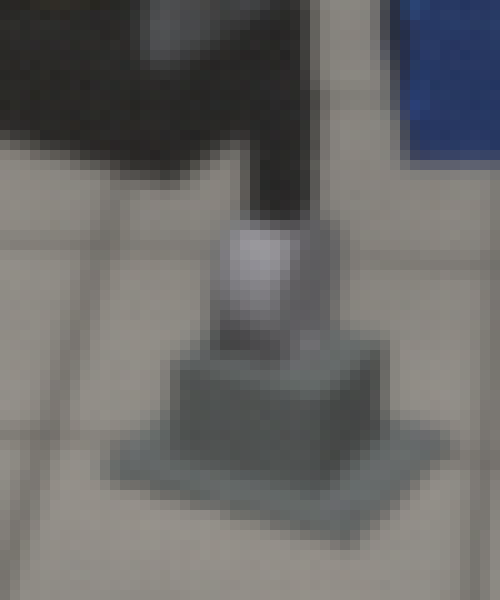

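Request:
move_arm(rows=[21,24.5,0,0,0,-0.07,0,21,24.5,0,0,0,-0.07,0,21,24.5,0,0,0,-0.07,0,21,24.5,0,0,0,-0.07,0,21,24.5,0,0,0,-0.07,0,21,24.5,0,0,0,-0.07,0,21,24.5,0,0,0,-0.07,0,21,24.5,0,0,0,-0.07,0,21,24.5,0,0,0,-0.07,0,21,24.5,0,0,0,-0.07,0,21,24.5,0,0,0,-0.07,0,20,24,0,0,0,-0.066,0])

```text
time: 2.1
position: [0.4906, -0.283, 0.2227]
tool_rot: [0.975, -0.222, 0.0, 0.0]
ft_force: [0.8, 0.7, -0.6]
grip_width: 0.0872
```

```bash
python3 - <<'E'
from h import *
for n,(a,b,d,e) in [('top',(380,140,480,230)),('side',(290,115,370,215))]:
    c=snap(n); im=c['color'][b:e,a:d,::-1]
    s=min(700//(d-a),500//(e-b))
    cv2.imwrite(f'pics/{n}d1.png',cv2.resize(im,None,fx=s,fy=s,interpolation=cv2.INTER_CUBIC))
    for th in ['durometer_handle']:
        for r in robot.spot_point(n,th): print(th,r['conf'],np.round(r['at'],1),world(c,r['at'],plane=.134).round(4))
    print(n,[world(c,p,plane=.16).round(3).tolist() for p in proj(c,[[.4895,-.2845,.16]])],proj(c,[[.4895,-.2845,.16]]))
o=robot.get_obs();print(o)
E
```

```text
durometer_handle 0.92 [460.8 293.6] [ 0.2498 -0.3719  0.134 ]
durometer_handle 0.47 [419.7 134.2] [ 0.6477 -0.2787  0.134 ]
top [[0.49, -0.284, 0.16]] [[425.14359318 192.62304846]]
durometer_handle 0.84 [328.1 160.2] [ 0.4879 -0.28    0.134 ]
durometer_handle 0.84 [386. 176.] [ 0.2792 -0.174   0.134 ]
side [[0.49, -0.284, 0.16]] [[327.85001384 153.19387086]]
{'time': 2.3, 'q': array([-7.22012638e-01,  4.48116089e-01,  1.58251395e+00, -6.24306355e-04,
        1.11077390e+00,  1.29078036e+00]), 'joint_velocities': array([-0.0315121 ,  0.00236752, -0.00044473, -0.00361052, -0.00109688,
        0.00057366]), 'joint_torque': array([ 9.13105477e-01, -3.94960892e+01, -1.67368126e+01,  1.25652356e-01,
       -4.80207475e-02,  2.32074189e-02]), 'position': array([ 0.48990747, -0.28375148,  0.22259772]), 'tool_rot': array([ 9.75709418e-01, -2.19068586e-01, -5.15916769e-05,  2.90658456e-04]), 'ft_force': array([-0.1911758 ,  0.01762962, -0.85860232]), 'moment': array([0.05618518, 0.01266472, 0.01808572]), 'grip_width': 0.08735897212355524}
```

Request:
move_arm(rows=[0,-0.5,-20,0,0,0,0,0,0,-20,0,0,0,0,0,0,-20,0,0,0,0,0,0,-18,0,0,0,0,0,0,-15,0,0,0,0,0,0,-10,0,0,0,0,0,0,-5,0,0,0,0,0,0,0,0,0,0,0,0,0,0,0,0,0,0], grip_force=25)

```text
time: 3.2
position: [0.4899, -0.2852, 0.1151]
tool_rot: [0.975, -0.22, 0.0, 0.0]
ft_force: [-0.3, 0.8, 0.2]
grip_width: 0.0871
```

```bash
python3 - <<'E'
from h import *
for n,(a,b,d,e) in [('side',(290,115,370,215))]:
    c=snap(n); im=c['color'][b:e,a:d,::-1]
    s=min(700//(d-a),500//(e-b))
    cv2.imwrite(f'pics/{n}d2.png',cv2.resize(im,None,fx=s,fy=s,interpolation=cv2.INTER_CUBIC))
o=robot.get_obs();print(o['position'],o['ft_force'])
E
```

```text
[ 0.49006383 -0.28516564  0.11526099] [ 0.0648368  -0.38803917 -0.24626158]
```

View pics/sided2.png

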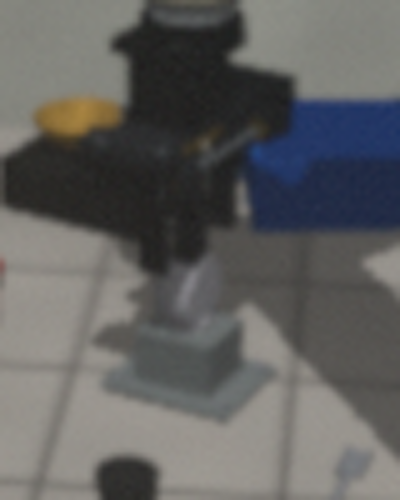

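Request:
move_arm(rows=[0,0,0,0,0,0,0.5,0,0,0,0,0,0,0.7,0,0,0,0,0,0,0.8,0,0,0,0,0,0,1,0,0,0,0,0,0,1,0,0,0,0,0,0,1,0,0,0,0,0,0,1,0,0,0,0,0,0,1,0,0,0,0,0,0,1], grip_force=40)

```text
time: 4.15
position: [0.4896, -0.2848, 0.1146]
tool_rot: [0.975, -0.22, -0.0, 0.0]
ft_force: [-0.9, -2.8, -0.6]
grip_width: 0.0233
```

Request:
move_arm(rows=[0,0,3,0,0,0,1,0,0,6,0,0,0,1,0,0,10,0,0,0,1,0,0,15,0,0,0,1,0,0,15,0,0,0,1,0,0,15,0,0,0,1,0,0,11,0,0,0,1,0,0,0,0,0,0,1,0,0,0,0,0,0,1,0,0,0,0,0,0,1])

```text
time: 5.15
position: [0.4891, -0.2839, 0.1888]
tool_rot: [0.975, -0.22, -0.001, -0.001]
ft_force: [-0.7, 0.9, -3.3]
grip_width: 0.0215
```

```bash
cat > dur.py <<'E'
from h import *
import sys
tag=sys.argv[1]
o=robot.get_obs();p=o['position']
print('pos',p.round(4),'rot',o['tool_rot'].round(4),'ft',o['ft_force'].round(2),'m',o['moment'].round(3),'w',o['grip_width'])
for n in ('side','top'):
    c=snap(n); u,v=proj(c,[p])[0].astype(int); v+=15 if n=='side' else 0
    a=max(u-40,0);b=max(v-40,0)
    im=c['color'][b:b+80,a:a+80,::-1]
    cv2.imwrite(f'pics/{n}_{tag}.png',cv2.resize(im,None,fx=6,fy=6,interpolation=cv2.INTER_CUBIC))
    print(n,'crop origin',a,b)
E
python3 dur.py lift
```

```text
pos [ 0.4891 -0.2839  0.1888] rot [ 9.754e-01 -2.203e-01 -8.000e-04 -6.000e-04] ft [-0.7   0.88 -3.27] m [0.093 0.006 0.014] w 0.021457444683909935
side crop origin 288 120
top crop origin 387 150
```

View pics/side_lift.png

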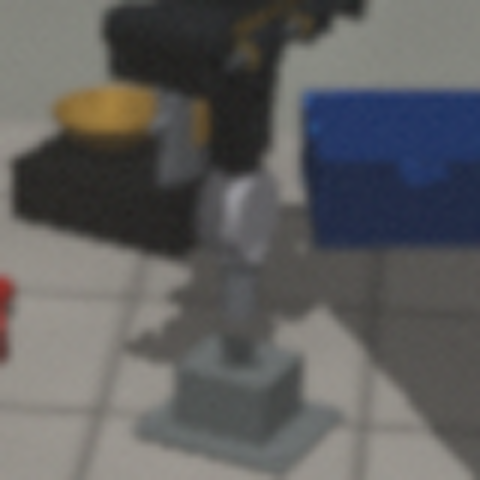

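Request:
move_arm(rows=[3,10,0,0,0,0.08,1,3,16,0,0,0,0.12,1,3,18,0,0,0,0.12,1,3,18,0,0,0,0.12,1,3,18,0,0,0,0.12,1,3,18,0,0,0,0.12,1,3,18,0,0,0,0.12,1,3,18,0,0,0,0.12,1,3,18,0,0,0,0.12,1,3,18,0,0,0,0.12,1,3,18,0,0,0,0.12,1,3,18,0,0,0,0.12,1])

```text
time: 6.45
position: [0.5255, -0.0777, 0.189]
tool_rot: [0.887, 0.462, -0.0, -0.001]
ft_force: [-0.0, 0.2, -3.7]
grip_width: 0.0215
```

Request:
move_arm(rows=[3,18,0,0,0,0.12,1,3,18,0,0,0,0.12,1,3,18,0,0,0,0.12,1,2,12,0,0,0,0.12,1,2,8,0,0,0,0.12,1,0,0,0,0,0,0.1,1,0,0,0,0,0,0,1,0,0,0,0,0,0,1,0,0,0,0,0,0,1])

```text
time: 7.35
position: [0.5385, -0.0048, 0.1893]
tool_rot: [0.677, 0.736, -0.0, -0.0]
ft_force: [-0.4, -0.2, -3.5]
grip_width: 0.0217
```

```bash
python3 dur.py s2a
```

```text
pos [ 0.5385 -0.0048  0.1893] rot [ 6.771e-01  7.359e-01 -1.000e-04 -2.000e-04] ft [-0.38 -0.19 -3.46] m [-0.026 -0.115  0.006] w 0.021726638598692612
side crop origin 263 155
top crop origin 271 127
```

View pics/side_s2a.png

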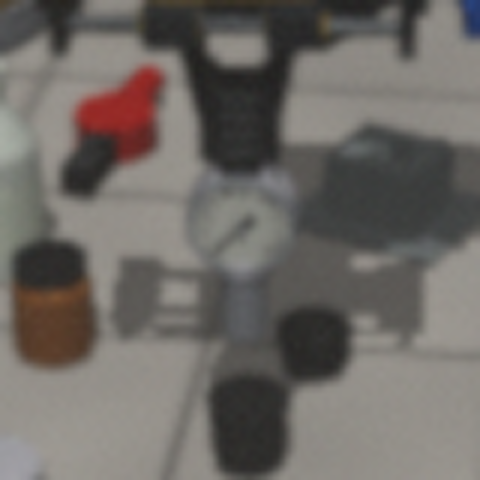

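View pics/top_s2a.png

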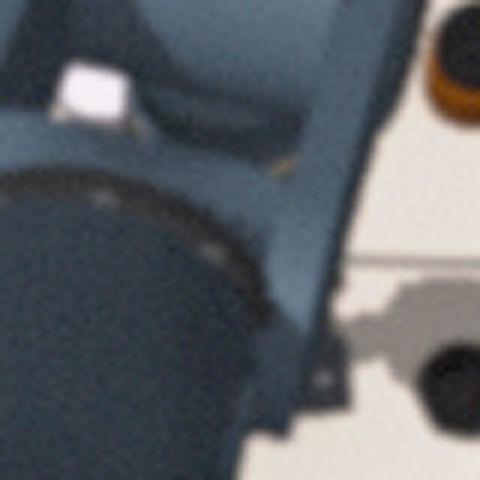

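Request:
move_arm(rows=[0,0.5,-8,0,0,0,1,0,0,-10,0,0,0,1,0,0,-8,0,0,0,1,0,0,-4,0,0,0,1,0,0,-3,0,0,0,1,0,0,-2,0,0,0,1,0,0,-1,0,0,0,1,0,0,-1,0,0,0,1,0,0,0,0,0,0,1])

```text
time: 8.35
position: [0.5387, -0.0041, 0.1527]
tool_rot: [0.676, 0.737, 0.0, 0.0]
ft_force: [-0.4, -0.3, -2.7]
grip_width: 0.0218
```

Request:
move_arm(rows=[0,0,-1,0,0,0,1,0,0,-1,0,0,0,1,0,0,0,0,0,0,1])

```text
time: 8.65
position: [0.5388, -0.0041, 0.1506]
tool_rot: [0.676, 0.737, 0.0, 0.0]
ft_force: [0.6, -0.1, -3.2]
grip_width: 0.0225
```

Request:
move_arm(rows=[0,0,-1,0,0,0,1,0,0,0,0,0,0,1])

```text
time: 8.85
position: [0.5388, -0.0041, 0.1496]
tool_rot: [0.676, 0.737, 0.0, 0.0]
ft_force: [0.8, 0.6, -2.0]
grip_width: 0.0213
```

Request:
move_arm(rows=[0,0,-1,0,0,0,1,0,0,0,0,0,0,1])

```text
time: 9.05
position: [0.5388, -0.0041, 0.1486]
tool_rot: [0.676, 0.736, 0.0, 0.0]
ft_force: [0.5, -0.5, -1.5]
grip_width: 0.0217
```

Request:
move_arm(rows=[0,0,-1,0,0,0,1,0,0,0,0,0,0,1])

```text
time: 9.25
position: [0.5388, -0.0041, 0.1476]
tool_rot: [0.676, 0.737, 0.0, 0.0]
ft_force: [1.0, 0.9, -0.4]
grip_width: 0.0218
```

Request:
move_arm(rows=[0,0,-0.5,0,0,0,1,0,0,0,0,0,0,1])

```text
time: 9.45
position: [0.5388, -0.0041, 0.1471]
tool_rot: [0.676, 0.737, 0.0, 0.0]
ft_force: [1.0, 0.4, -1.0]
grip_width: 0.0215
```

```bash
python3 dur.py s2b
```

```text
pos [ 0.5388 -0.0041  0.1471] rot [6.764e-01 7.365e-01 1.000e-04 1.000e-04] ft [ 1.01  0.45 -1.03] m [-0.019 -0.124  0.026] w 0.021510195637450477
side crop origin 263 167
top crop origin 271 131
```

View pics/side_s2b.png

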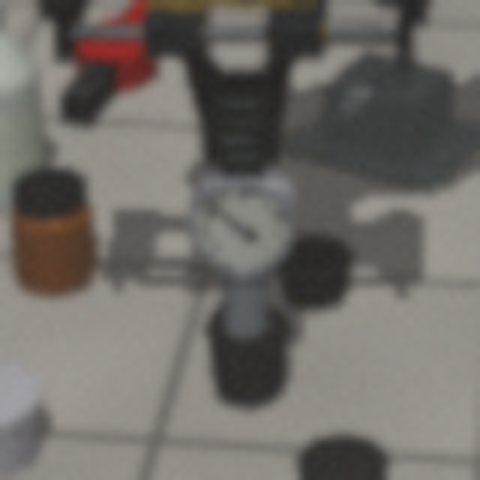

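Request:
move_arm(rows=[0,0,-0.5,0,0,0,1,0,0,0,0,0,0,1])

```text
time: 9.75
position: [0.5388, -0.0041, 0.1466]
tool_rot: [0.676, 0.737, 0.0, 0.0]
ft_force: [0.5, 0.0, -0.2]
grip_width: 0.0217
```

Request:
move_arm(rows=[0,0,-0.5,0,0,0,1,0,0,0,0,0,0,1])

```text
time: 9.95
position: [0.5388, -0.0041, 0.1462]
tool_rot: [0.676, 0.737, 0.0, 0.0]
ft_force: [-0.4, 0.5, 0.4]
grip_width: 0.0219
```

Request:
move_arm(rows=[0,0,-0.5,0,0,0,1,0,0,0,0,0,0,1])

```text
time: 10.15
position: [0.5389, -0.0041, 0.146]
tool_rot: [0.676, 0.737, 0.0, 0.0]
ft_force: [-1.6, -0.7, 2.6]
grip_width: 0.0218
```

Request:
move_arm(rows=[0,0,-0.5,0,0,0,1,0,0,0,0,0,0,1,0,0,0,0,0,0,1])

```text
time: 10.45
position: [0.5388, -0.0042, 0.1457]
tool_rot: [0.676, 0.737, 0.0, 0.0]
ft_force: [-0.5, 0.3, 4.8]
grip_width: 0.0218
```

```bash
python3 dur.py s2c
```

```text
pos [ 0.5388 -0.0042  0.1457] rot [6.764e-01 7.365e-01 1.000e-04 3.000e-04] ft [-0.46  0.32  4.85] m [0.067 0.108 0.051] w 0.021758578257586956
side crop origin 263 168
top crop origin 271 131
```

View pics/side_s2c.png

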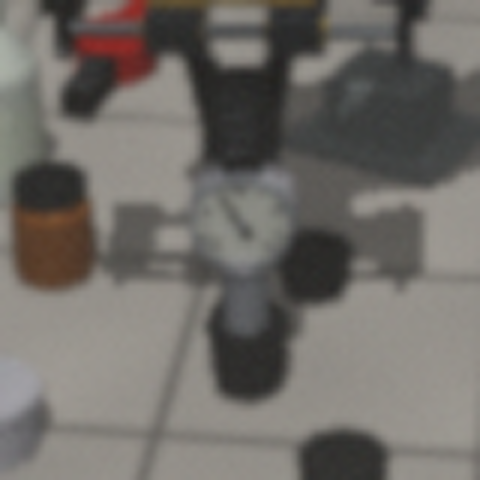

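Request:
move_arm(rows=[0,0,3,0,0,0,1,0,0,8,0,0,0,1,0,0,12,0,0,0,1,-4,7,12,0,0,0,1,-10,18,5,0,0,0,1,-12,22,0,0,0,0,1,-12,22,0,0,0,0,1,-12,22,0,0,0,0,1,-9,16,0,0,0,0,1,-5,8,0,0,0,0,1,0,0,0,0,0,0,1,0,0,0,0,0,0,1])

```text
time: 11.75
position: [0.4753, 0.1107, 0.1855]
tool_rot: [0.676, 0.737, 0.0, 0.001]
ft_force: [-0.1, -0.8, -2.7]
grip_width: 0.022
```

```bash
python3 dur.py s1a
```

```text
pos [0.4753 0.1107 0.1855] rot [6.763e-01 7.366e-01 3.000e-04 6.000e-04] ft [-0.14 -0.78 -2.73] m [-0.02  -0.137  0.005] w 0.02202366488661626
side crop origin 279 176
top crop origin 222 151
```

View pics/side_s1a.png

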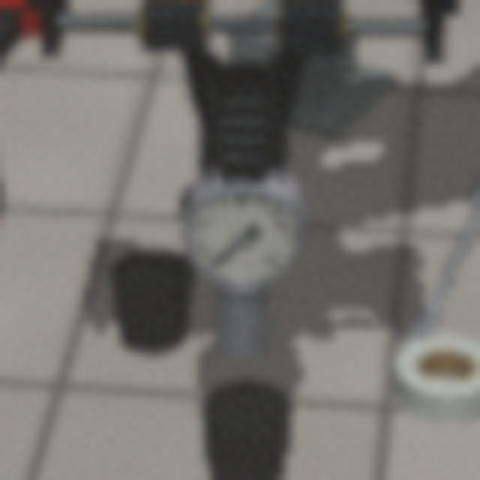

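Request:
move_arm(rows=[0,0,-8,0,0,0,1,0,0,-10,0,0,0,1,0,0,-8,0,0,0,1,0,0,-4,0,0,0,1,0,0,-3,0,0,0,1,0,0,-1.5,0,0,0,1,0,0,-1,0,0,0,1,0,0,-1,0,0,0,1,0,0,0,0,0,0,1])

```text
time: 12.75
position: [0.4745, 0.1109, 0.1488]
tool_rot: [0.676, 0.737, -0.0, -0.0]
ft_force: [-1.7, -0.4, 0.1]
grip_width: 0.0218
```

Request:
move_arm(rows=[0,0,-1,0,0,0,1,0,0,0,0,0,0,1])

```text
time: 12.95
position: [0.4745, 0.1109, 0.1477]
tool_rot: [0.676, 0.737, -0.0, -0.0]
ft_force: [-1.1, 0.0, 0.8]
grip_width: 0.0218
```

Request:
move_arm(rows=[0,0,-1,0,0,0,1,0,0,0,0,0,0,1])

```text
time: 13.15
position: [0.4746, 0.1109, 0.1466]
tool_rot: [0.676, 0.737, -0.0, -0.0]
ft_force: [-0.9, -0.6, 1.8]
grip_width: 0.0219
```

Request:
move_arm(rows=[0,0,-0.5,0,0,0,1,0,0,0,0,0,0,1])

```text
time: 13.35
position: [0.4746, 0.1109, 0.1461]
tool_rot: [0.676, 0.737, -0.0, -0.0]
ft_force: [-2.0, -0.5, 2.4]
grip_width: 0.0217
```

Request:
move_arm(rows=[0,0,-0.4,0,0,0,1,0,0,0,0,0,0,1])

```text
time: 13.55
position: [0.4746, 0.1109, 0.1458]
tool_rot: [0.676, 0.737, -0.0, -0.0]
ft_force: [-2.6, 0.1, 3.5]
grip_width: 0.0216
```

Request:
move_arm(rows=[0,0,-0.4,0,0,0,1,0,0,0,0,0,0,1])

```text
time: 13.75
position: [0.4746, 0.1109, 0.1456]
tool_rot: [0.676, 0.737, -0.0, -0.0]
ft_force: [-2.8, 0.7, 6.0]
grip_width: 0.0216
```

```bash
python3 dur.py s1b
```

```text
pos [0.4746 0.1109 0.1456] rot [ 6.764e-01  7.365e-01 -1.000e-04 -0.000e+00] ft [-2.82  0.65  5.99] m [-0.096  0.685 -0.047] w 0.021630461726009527
side crop origin 279 189
top crop origin 223 155
```

View pics/side_s1b.png

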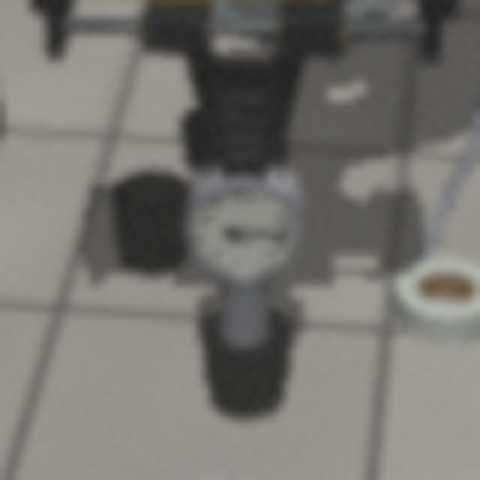

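Request:
move_arm(rows=[0,0,-0.1,0,0,0,1,0,0,0,0,0,0,1,0,0,0,0,0,0,1,0,0,0,0,0,0,1,0,0,0,0,0,0,1,0,0,0,0,0,0,1,0,0,0,0,0,0,1,0,0,0,0,0,0,1,0,0,0,0,0,0,1,0,0,0,0,0,0,1,0,0,0,0,0,0,1,0,0,0,0,0,0,1])

```text
time: 15.05
position: [0.4746, 0.1109, 0.1456]
tool_rot: [0.676, 0.737, -0.0, 0.0]
ft_force: [-1.7, -0.1, 7.3]
grip_width: 0.0219
```

```bash
python3 dur.py s1c
```

```text
pos [0.4746 0.1109 0.1456] rot [ 0.6764  0.7365 -0.      0.    ] ft [-1.67 -0.15  7.31] m [-0.097  0.704 -0.047] w 0.021937558434491494
side crop origin 279 189
top crop origin 223 155
```

View pics/side_s1c.png

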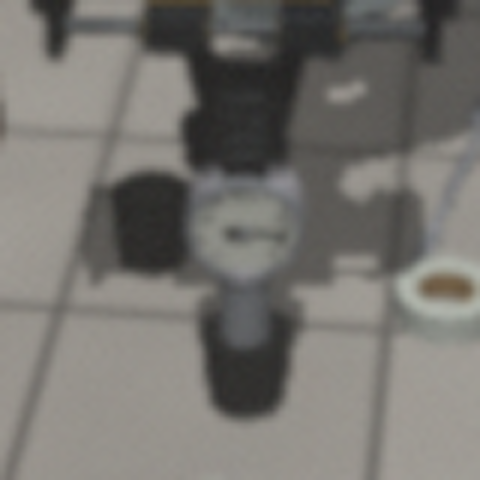

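Request:
move_arm(rows=[0,0,3,0,0,0,1,0,0,9,0,0,0,1,0,0,14,0,0,0,1,0,0,14,0,0,0,1,0,-8,8,0,0,-0.05,1,1,-18,0,0,0,-0.1,1,1,-20,0,0,0,-0.1,1,1,-20,0,0,0,-0.1,1,1,-20,0,0,0,-0.1,1,1,-20,0,0,0,-0.1,1,1,-20,0,0,0,-0.1,1,1,-20,0,0,0,-0.1,1])

```text
time: 16.35
position: [0.4825, -0.0361, 0.1933]
tool_rot: [0.9, 0.436, 0.001, 0.001]
ft_force: [-0.6, 0.1, -3.3]
grip_width: 0.022
```

Request:
move_arm(rows=[1,-20,0,0,0,-0.1,1,1,-20,0,0,0,-0.1,1,1,-20,0,0,0,-0.1,1,1,-20,0,0,0,-0.1,1,1,-20,0,0,0,-0.1,1,1,-20,0,0,0,-0.1,1,1,-20,0,0,0,-0.1,1,1,-20,0,0,0,-0.1,1,0,-20,0,0,0,-0.15,1,0,-20,0,0,0,-0.15,1,0,-20,0,0,0,-0.15,1,0,-15,0,0,0,-0.1,1])

```text
time: 17.55
position: [0.4904, -0.272, 0.1932]
tool_rot: [0.975, -0.223, 0.001, 0.001]
ft_force: [0.6, 0.5, -2.4]
grip_width: 0.0221
```

Request:
move_arm(rows=[0,-10,0,0,0,0,1,0,-5,0,0,0,0,1,0,0,0,0,0,0,1,0,0,0,0,0,0,1])

```text
time: 17.95
position: [0.4895, -0.2844, 0.193]
tool_rot: [0.976, -0.22, -0.0, -0.0]
ft_force: [-0.8, -0.4, -2.8]
grip_width: 0.0219
```

```bash
python3 dur.py back; python3 - <<'E'
from h import *
c=snap('side');W=cloud(c)
for z0 in np.arange(0.08,0.19,0.01):
    m=(np.hypot(W[...,0]-.488,W[...,1]+.28)<0.05)&(W[...,2]>=z0)&(W[...,2]<z0+.01)
    P=W[m]
    if len(P)>2: print(z0.round(2),len(P),P.mean(0).round(4),np.ptp(P,axis=0).round(3))
E
```

```text
pos [ 0.4895 -0.2844  0.193 ] rot [ 9.756e-01 -2.197e-01 -3.000e-04 -4.000e-04] ft [-0.76 -0.35 -2.84] m [0.128 0.025 0.013] w 0.021876870628041965
side crop origin 287 119
top crop origin 388 149
0.08 5 [ 0.4874 -0.2764  0.0881] [0.014 0.01  0.003]
0.09 14 [ 0.4912 -0.2757  0.0952] [0.018 0.01  0.009]
0.1 14 [ 0.4883 -0.2759  0.1046] [0.019 0.014 0.009]
0.11 14 [ 0.4895 -0.2754  0.1144] [0.018 0.01  0.01 ]
0.12 13 [ 0.489  -0.274   0.1244] [0.022 0.01  0.01 ]
0.13 21 [ 0.4857 -0.2742  0.1348] [0.033 0.027 0.01 ]
0.14 26 [ 0.4871 -0.273   0.145 ] [0.045 0.05  0.008]
0.15 33 [ 0.489  -0.2701  0.1547] [0.045 0.051 0.009]
0.16 39 [ 0.4908 -0.2697  0.1646] [0.045 0.047 0.01 ]
0.17 42 [ 0.4926 -0.2706  0.1751] [0.046 0.044 0.009]
0.18 26 [ 0.4902 -0.2757  0.1839] [0.033 0.024 0.009]
```

View pics/side_back.png

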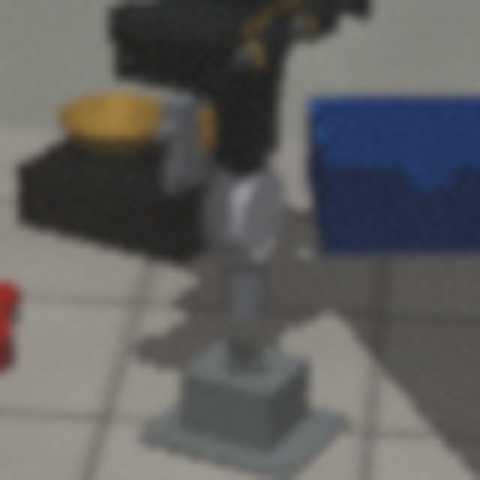

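Request:
move_arm(rows=[0,-0.4,-8,0,0,0,1,0,0,-10,0,0,0,1,0,0,-8,0,0,0,1,0,0,-5,0,0,0,1,0,0,-3,0,0,0,1,0,0,-3,0,0,0,1,0,0,-3,0,0,0,1,0,0,0,0,0,0,1])

```text
time: 18.9
position: [0.4895, -0.2855, 0.1529]
tool_rot: [0.975, -0.22, -0.0, -0.0]
ft_force: [-0.7, 0.0, -3.3]
grip_width: 0.0218
```

Request:
move_arm(rows=[0,0,-3,0,0,0,1,0,0,-3,0,0,0,1,0,0,0,0,0,0,1])

```text
time: 19.2
position: [0.4895, -0.2854, 0.1468]
tool_rot: [0.975, -0.22, -0.0, -0.0]
ft_force: [0.1, -0.0, -3.7]
grip_width: 0.0216
```

Request:
move_arm(rows=[0,0,-6,0,0,0,1,0,0,-6,0,0,0,1,0,0,-6,0,0,0,1,0,0,-5,0,0,0,1,0,0,-4,0,0,0,1,0,0,-2,0,0,0,1,0,0,-1,0,0,0,1,0,0,0,0,0,0,1])

```text
time: 20.0
position: [0.4896, -0.2855, 0.117]
tool_rot: [0.975, -0.22, -0.0, -0.0]
ft_force: [0.2, -0.2, -3.9]
grip_width: 0.0219
```

Request:
move_arm(rows=[0,0,-1,0,0,0,1,0,0,-0.7,0,0,0,1,0,0,0,0,0,0,1])

```text
time: 20.3
position: [0.4897, -0.2856, 0.1155]
tool_rot: [0.975, -0.22, 0.0, 0.0]
ft_force: [-0.8, -1.4, -3.2]
grip_width: 0.022
```

Request:
move_arm(rows=[0,0,-0.5,0,0,0,1,0,0,0,0,0,0,1])

```text
time: 20.5
position: [0.4898, -0.2857, 0.115]
tool_rot: [0.975, -0.22, 0.0, 0.0]
ft_force: [-0.9, -0.3, -2.6]
grip_width: 0.0214
```

Request:
move_arm(rows=[0,0,-0.5,0,0,0,1,0,0,0,0,0,0,1])

```text
time: 20.7
position: [0.4897, -0.2856, 0.1145]
tool_rot: [0.975, -0.22, 0.0, 0.0]
ft_force: [-0.2, -0.8, -1.0]
grip_width: 0.0216
```

Request:
move_arm(rows=[0,0,-0.4,0,0,0,1,0,0,0,0,0,0,1])

```text
time: 20.9
position: [0.4898, -0.2857, 0.1145]
tool_rot: [0.975, -0.22, 0.0, 0.0]
ft_force: [-2.7, -0.7, 2.3]
grip_width: 0.0219
```

Request:
move_arm(rows=[0,0,0,0,0,0,0.65,0,0,0,0,0,0,0.5,0,0,0,0,0,0,0.2,0,0,0,0,0,0,0,0,0,0,0,0,0,0,0,0,0,0,0,0,0])

```text
time: 21.5
position: [0.4897, -0.2855, 0.114]
tool_rot: [0.975, -0.22, 0.0, -0.0]
ft_force: [-0.4, 1.1, -0.2]
grip_width: 0.0617
```

Request:
move_arm(rows=[0,0,10,0,0,0,0,0,0,20,0,0,0,0,0,0,30,0,0,0,0,0,0,35,0,0,0,0,0,0,25,0,0,0,0,0,0,0,0,0,0,0])

```text
time: 22.1
position: [0.4919, -0.2873, 0.239]
tool_rot: [0.975, -0.22, 0.004, 0.002]
ft_force: [0.3, -0.3, -0.1]
grip_width: 0.0868
```

```bash
python3 - <<'E'
from h import *
for n in ('side','top'):
    c=snap(n,n+'_rel.png');W=cloud(c)
    for nm,p in [('s1',(0.475,0.11)),('s2',(0.538,-.004)),('s3',(0.515,-0.103))]:
        m=(np.hypot(W[...,0]-p[0],W[...,1]-p[1])<0.04)&(W[...,2]>0.02)
        P=W[m]
        if len(P): zt=np.percentile(P[:,2],97);T=P[P[:,2]>np.median(P[:,2])-.004]; print(n,nm,len(P),T.mean(0).round(4),zt)
    P=W[(np.hypot(W[...,0]-.49,W[...,1]+.2845)<0.03)&(W[...,2]>.15)&(W[...,2]<.168)]; print('handle top',len(P),P.mean(0).round(4) if len(P) else '')
print(robot.get_obs()['position'])
E
```

```text
side s1 187 [0.474  0.1111 0.0409] 0.043270739819015344
side s2 147 [ 0.5378 -0.0027  0.0408] 0.04355675615241778
side s3 87 [ 0.5148 -0.1032  0.0259] 0.028991467948861635
handle top 30 [ 0.4891 -0.2814  0.1559]
top s3 116 [ 0.5216 -0.1088  0.0268] 0.031855194780297795
handle top 0 
[ 0.48969262 -0.28552712  0.23494841]
```

View pics/side_rel.png

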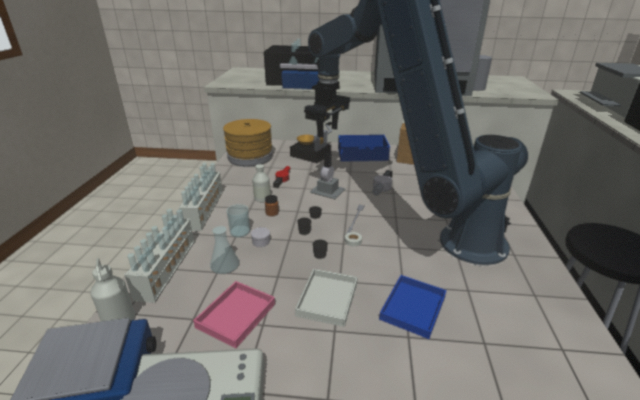

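Request:
move_arm(rows=[-1,16,0,0,0,0.02,0,-1,30,0,0,0,0.02,0,-1,35,0,0,0,0.02,0,-1,40,0,0,0,0.03,0,-1,40,0,0,0,0.03,0,-1,40,0,0,0,0.03,0,-1,40,0,0,0,0.03,0,-2,40,0,0,0,0.03,0,-2,40,-20,0,0,0.03,0,-2,35,-20,0,0,0.03,0,-2,25,-20,0,0,0.01,0,0,15,-20,0,0,0,0])

```text
time: 23.4
position: [0.4716, 0.1133, 0.1521]
tool_rot: [0.997, -0.08, -0.002, -0.0]
ft_force: [0.2, -0.5, 0.0]
grip_width: 0.0873
```

Request:
move_arm(rows=[0,0,0,0,0,0,0,0,0,0,0,0,0,0,0,0,0,0,0,0,0])

```text
time: 23.7
position: [0.4748, 0.11, 0.1544]
tool_rot: [0.997, -0.082, 0.0, 0.0]
ft_force: [0.1, -0.6, 0.6]
grip_width: 0.0871
```

Aligned over the tall hard stopper; descend to TCP z ≈ 0.012.

Request:
move_arm(rows=[0,0.5,-25,0,0,0,0,0,0,-30,0,0,0,0,0,0,-30,0,0,0,0,0,0,-25,0,0,0,0,0,0,-15,0,0,0,0,0,0,-10,0,0,0,0,0,0,-7,0,0,0,0,0,0,0,0,0,0,0,0,0,0,0,0,0,0])

```text
time: 24.6
position: [0.4753, 0.1108, 0.0127]
tool_rot: [0.997, -0.082, 0.001, -0.0]
ft_force: [-0.4, 0.6, 0.3]
grip_width: 0.0871
```

Request:
move_arm(rows=[0,0,0,0,0,0,0.2,0,0,0,0,0,0,0.4,0,0,0,0,0,0,0.5,0,0,0,0,0,0,0.6,0,0,0,0,0,0,0.7,0,0,0,0,0,0,0.7,0,0,0,0,0,0,0.7], grip_force=20)

```text
time: 25.3
position: [0.4747, 0.111, 0.0121]
tool_rot: [0.997, -0.082, -0.0, 0.0]
ft_force: [0.2, -0.4, 1.7]
grip_width: 0.0429
```

Request:
move_arm(rows=[0,0,5,0,0,0,0.7,0,0,15,0,0,0,0.7,0,0,25,0,0,0,0.7,0,0,20,0,0,0,0.7,-4,19,5,0,0,0,0.7,-7,30,0,0,0,0,0.7,-7,35,0,0,0,0,0.7,-7,35,0,0,0,0,0.7,-7,30,0,0,0,0,0.7,-6,20,0,0,0,0,0.7,-2,10,0,0,0,0,0.7,0,0,0,0,0,0,0.7])

```text
time: 26.5
position: [0.4343, 0.2909, 0.0822]
tool_rot: [0.997, -0.081, 0.0, -0.0]
ft_force: [-0.7, -0.2, -0.5]
grip_width: 0.0434
```

```bash
python3 dur.py tr
```

```text
pos [0.4343 0.2909 0.0822] rot [ 9.967e-01 -8.090e-02  2.000e-04 -0.000e+00] ft [-0.68 -0.16 -0.48] m [ 0.044 -0.033  0.042] w 0.04342006662516281
side crop origin 287 250
top crop origin 156 173
```

View pics/side_tr.png

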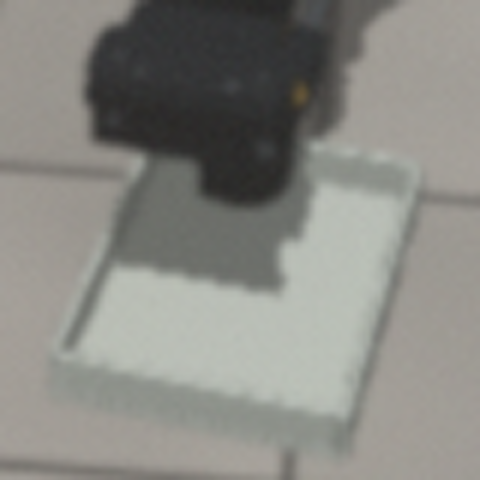

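Request:
move_arm(rows=[0,0,-15,0,0,0,0.7,0,0,-18,0,0,0,0.7,0,0,-14,0,0,0,0.7,0,0,-8,0,0,0,0.7,0,0,-5,0,0,0,0.7,0,0,-3,0,0,0,0.7,0,0,-1.5,0,0,0,0.7,0,0,0,0,0,0,0.7])

```text
time: 27.4
position: [0.4349, 0.29, 0.0178]
tool_rot: [0.997, -0.082, 0.0, -0.0]
ft_force: [0.6, 0.2, 0.2]
grip_width: 0.0434
```

Request:
move_arm(rows=[0,0,-1,0,0,0,0.7,0,0,0,0,0,0,0.7])

```text
time: 27.6
position: [0.4348, 0.2901, 0.0168]
tool_rot: [0.997, -0.082, 0.0, -0.0]
ft_force: [0.1, 0.1, -0.5]
grip_width: 0.0431
```

Within about 1 mm of the floor; release, opening part way, then rise.

Request:
move_arm(rows=[0,0,-0.5,0,0,0,0.7,0,0,0,0,0,0,0.45,0,0,0,0,0,0,0.3,0,0,0,0,0,0,0.25,0,0,0,0,0,0,0.25,0,0,0,0,0,0,0.25])

```text
time: 28.2
position: [0.4347, 0.29, 0.0161]
tool_rot: [0.997, -0.082, 0.0, -0.0]
ft_force: [-0.0, 0.2, -0.1]
grip_width: 0.0642
```

Request:
move_arm(rows=[0,0,10,0,0,0,0.25,0,0,20,0,0,0,0.25,0,0,30,0,0,0,0.25,0,0,40,0,0,0,0.25,0,0,45,0,0,0,0.25,0,0,45,0,0,0,0.25,-20,20,20,0,0,0,0.25,-20,20,0,0,0,0,0.25,0,0,0,0,0,0,0.25,0,0,0,0,0,0,0.25,0,0,0,0,0,0,0.25])

```text
time: 29.3
position: [0.395, 0.3295, 0.2259]
tool_rot: [0.997, -0.082, -0.0, 0.0]
ft_force: [-0.7, -0.2, 0.1]
grip_width: 0.0654
```

```bash
python3 - <<'E'
from h import *
for n in ('side','top'):
    c=snap(n,n+'_end.png');W=cloud(c)
    for nm,p in [('tray',(0.435,0.29)),('s2',(0.538,-.004)),('s3',(0.515,-0.103))]:
        m=(np.hypot(W[...,0]-p[0],W[...,1]-p[1])<0.05)&(W[...,2]>0.022)&(W[...,2]<.07)
        P=W[m]
        if len(P): zt=np.percentile(P[:,2],97);T=P[P[:,2]>np.median(P[:,2])-.004]; print(n,nm,len(P),T.mean(0).round(4),np.ptp(T,axis=0).round(3),zt)
    P=W[(np.hypot(W[...,0]-.49,W[...,1]+.2845)<0.03)&(W[...,2]>.15)&(W[...,2]<.18)]; print(n,'handle top',len(P),P.mean(0).round(4) if len(P) else '')
    a=c['color'][140:270,280:400] if n=='side' else c['color'][80:260,150:450]
o=robot.get_obs();print(o['position'],o['ft_force'],o['time'])
E
```

```text
side tray 270 [0.4346 0.2919 0.045 ] [0.044 0.048 0.008] 0.04716881892227286
side s2 144 [ 0.5378 -0.0034  0.0409] [0.043 0.048 0.008] 0.043881036889786416
side s3 69 [ 0.5174 -0.105   0.0262] [0.04  0.049 0.008] 0.029564950006883254
side handle top 23 [ 0.4925 -0.28    0.156 ]
top tray 234 [0.4356 0.2902 0.0461] [0.044 0.043 0.011] 0.04981357480188495
top s2 221 [ 0.5389 -0.0042  0.0417] [0.045 0.044 0.012] 0.0461177345107362
top s3 206 [ 0.5157 -0.1024  0.0271] [0.043 0.044 0.011] 0.03186504635366418
top handle top 86 [ 0.4897 -0.2824  0.1584]
[0.39517258 0.3293264  0.22564488] [ 0.0434308  -0.71516932 -0.74430541] 29.4
```

View pics/side_end.png

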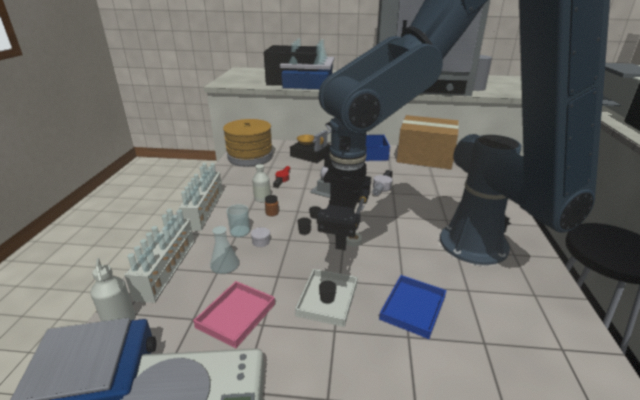

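View pics/top_end.png

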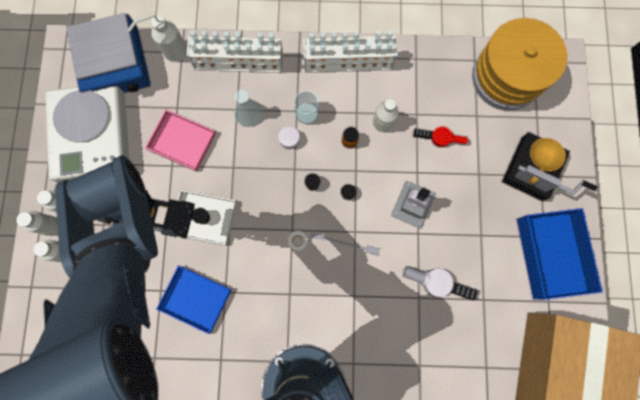

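```bash
python3 -c "
from h import *
print(robot.hand_in())"
```

```text
the job is handed in; nothing more can be done
None
```

The hardened stopper was the tall one nearest the white tray, and it now stands in that tray. The job was handed in at about 29.4 s on the robot clock.

**Durometer readings**
- **Tall stopper at (0.538, -0.004):** the hand read about 1.8 rad at about 8 N of push, so it is soft.
- **Tall stopper at (0.475, 0.111):** the hand read about 4.0 rad at about 10 N of push, held for 1.2 s, so it is hard. The foot was about 41 mm above the bench and within about 1 mm of the stopper's middle.
- **Short stopper:** I did not test it. Only one of the three is hard, and the foot height in the judging text fits only a tall one, which is also why I tried those first.

**Last checks from the pictures and depth**
- **Durometer:** it stands upright in its holder, with the handle top at the same height as at the start and the TCP at the same height when it seated.
- **Hard stopper:** it stands upright near the middle of the tray.
- **Soft stoppers:** both stand within about 3 mm of where they were.
- **Bystanders:** they look unmoved in the pictures, though I did not measure each one. The gripper was clear of everything.

**Disagreement:** during the hard reading the wrist showed a side force of about 2 to 3 N and a 0.7 N m moment. I found no off-centre contact or slip to explain it.

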